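# Set the lamp step, then open the shutter

## Robot

A 7-joint arm with a two-finger parallel gripper is mounted at the origin on the work surface. World frame = base frame: x ahead of the robot, y to its left, z up, the work surface at z = 0. Lengths are in mm, angles in rad, forces in N, time in s.
With the tool pointing down it reaches from about 350 to 900 mm from the base axis. Payload 7.2 kg.
Tool frame: the origin (TCP) lies at the very end of the fingers, on their centre line; the grasp point (between the pads) lies 19 mm behind it; z points along the fingers, y is the line along which they close (so a half turn about z gives the same grasp; the last joint's range is limited). The gripper opens to 88 mm and grips with 3 to 60 N. Pads are 20 mm wide; open, the fingers measure 115 mm over their backs; the gripper's body (75 mm by 178 mm) begins 61 mm behind the grasp point.
Start: joints at [-1.288, 0.411, -0.013, 1.596, 0.006, 1.134, -0.082], TCP at [214.79, 586.936, 222.653] pointing down, gripper open.
Joint ranges: [-2.95, 2.95], [-0.29, 1.99], [-1.47, 1.44], [0.14, 2.54], [-1.03, 4.17], [0.13, 1.85], [-2.86, 2.86]. Speed limits (rad/s): [2.39, 2.39, 3.01, 3.01, 3.14, 3.14, 3.14].

## Interface

Orientations are given as a 3x3 rotation matrix whose columns are the frame's x, y, z axes.
In Python, from rig import reach, move_l, move_joints, move_gripper, hold, solve_ik, snapshot, PlanningError, close_job, search_frame, masks_of, current_time, current_joint_pos, current_qvel, current_joint_torque, current_tool_pos, current_eef_rot, current_ft_force, current_wrist_torque, current_opening, current_finger_force gives the robot as it stands. Calls block until the motion is done:
- reach(position, orientation): joint-space move of the TCP to a pose.
- move_l(position, frame=None, speed=150, threshold=None): straight line of the TCP; frame=None keeps the orientation; speed is the mean speed in mm/s. With threshold (N) it stops when the force on the tool has changed by that much, and returns True; else False.
- move_joints(angles): joint-space move.
- move_gripper(opening): finger opening in mm; the grip force is fixed at half the most; returns when the fingers have stopped.
- hold(seconds).
- solve_ik(position, orientation): joint angles nearest the present ones, or None.
- snapshot(name): name is "scene" or "top"; returns a dict with "pixels" (384x512x3 uint8, red, green, blue), "z_map" (384x512 float32, mm along the optical axis (not along the pixel's ray), 0 where there is no reading), "camera_matrix" (3x3 intrinsics, pixels), "rvec" (rotation vector, rad) and "tvec" (3), from world to camera coordinates, as OpenCV has them. Camera axes: x right, y down, z forward; pixel columns grow to the right and rows downward; lengths in mm; the calibration is good to about 2 mm. A picture is of the moment at which its call begins.
A pose or a line that the arm cannot do raises PlanningError and nothing moves.
- close_job(): hands the job in; it is judged then, once.
Trained networks look in the newest picture that a camera, given by its name, has taken for a name from the list of things; names that differ only in an ending like _2 or _b are one class to them, and where a whole thing is asked for, a point or a joint stands for the part that bears it (a point fixed in the world has none). Each returns a list of dicts, best first, with "confidence" (0 to 1); they miss things now and then, are a little off and sometimes report something else, mostly with a low value. They report only what shows in the picture. A call takes as long as a camera call.
- search_frame(target, camera): "centre" ([x, y, z] in mm, in world coordinates, good to about 4 mm: the middle of the surface that is visible of it).
- masks_of(target, camera): "mask" (384x512 bool, what is visible of it).
Readings, each from a call of its own:
- current_time(): time.
- current_joint_pos(): joint angles.
- current_qvel(): joint speeds.
- current_joint_torque(): joint torques, N m.
- current_tool_pos(): TCP position.
- current_eef_rot(): TCP orientation.
- current_ft_force(): force on the tool from outside, world axes, zero at the start.
- current_wrist_torque(): the same for the moment, N m.
- current_opening(): finger opening in mm.
- current_finger_force(): force on a finger pad.
Only numpy, scipy, OpenCV 4.12 (cv2) and the standard library are available. Lean on these libraries where they do the work, as an engineer would, in place of code of your own. Each camera call takes 0.05 s, during which the arm holds its last target. There are 200 camera calls.

## Task

Get the light ready for the next specimen: with a fingertip push the pointer of the lamp unit's selector clockwise, click by click, until it rests on the fifth of its six marks (one short of the last), without going past it. Then push the ball lever on the shutter unit all the way over to its other side. Only push these two; do not pick up or shift the other things on the bench.

Things in the scene. Friction and masses are not known exactly. Their poses are not given: they have to be found in the camera images.
- selector (a joint): angle of the selector in rad, growing clockwise seen from above. Six spring detents at 0, 0.524, 1.047, 1.571, 2.094, 2.618 (30 degrees apart, end stops just outside); the fifth is 2.094. Starts at rest in one of the first three. About 3 to 5 N on the pointer takes it over the crest half-way; it then snaps by itself into the next detent, ahead of the finger, and stops there
- selector_axis (a point): the selector's upright turning axis, at the level of the lamp unit's flat top, 45 mm above the bench. Its x axis is the lamp unit's: with the selector at q the pointer points 75 degrees - q anticlockwise from that x axis (seen from above)
- selector_tip (a point): outer end of the black pointer bar, 60 mm from the axis, 22 mm above the unit's top (half the bar's height). The bar runs out from a round skirt 58 mm across, 10 mm tall. It is 13 mm wide (20 mm within 31 mm of the axis), its underside 9 mm and its top 35 mm above the unit's top; white line on top; a 19 mm tail on the other side of the axis
- fifth_mark (a point): middle of the fifth mark, a flat black dash on the unit's top 73 mm from the axis. Six such dashes, 30 degrees apart, form an arc on the side of the unit away from the robot; they are counted clockwise seen from above, from the left as seen from the robot
- lamp_unit: cream box 180 x 170 x 45 mm, fixed to the bench, with the selector on top; origin at the centre of its underside, z up; the selector's axis is 20 mm from the centre towards its -x side, which more or less faces the robot
- shutter_lever (a joint): angle of the ball lever in rad: 0 to 0.15 at the start, leaning to its unit's -x side (more or less towards the robot); upright at 0.5; 1.0 is the end stop, leaning to the unit's +x side. Light friction, no spring: it stays where it is left, about 1 N at the ball moves it
- shutter_lever_tip (a point): centre of the lever's black ball, 26 mm across, on a 10 mm rod, 75 mm from its pivot
- shutter_unit: aluminium box 120 x 100 x 40 mm, fixed to the bench; a cream block 70 x 50 x 25 mm on its top carries the lever. Origin at the centre of the box's underside; the lever's pivot is 62 mm above it, parallel to the unit's y axis; the lever swings in the unit's x-z plane towards +x
- objective: bystander, loose: microscope objective, steel, 32 mm across, 44 mm tall, upright
- eyepiece: bystander, loose: black eyepiece, 34 mm across, 50 mm tall, upright
- jar: bystander, loose: small glass jar, 44 mm across, 60 mm tall
- dish: bystander, loose: shallow glass dish, 90 mm across, 16 mm tall
- screwdriver: bystander, loose: screwdriver lying flat, 150 mm long
- slide_box: bystander, loose: grey slide box 80 x 110 x 35 mm
- filter_ring: bystander, loose: flat aluminium ring 50 mm across, 10 mm tall

How it is judged:
By the outcome, as a careful person would: the job done as asked, in the order asked, and still so for the second after the job is handed in, with the robot touching nothing.
It also fails if it takes over 59 s, if anything falls off the work surface, if the arm or the gripper's body presses on something with over 40 N, if the wrist force passes 120 N, or if a joint passes its speed limit or range.

## Working session

There is one attempt and no reset: what is moved stays moved. The work goes in short steps, each a Python script; the robot and the scene stay as the last script left them, time stands still between calls to the robot, and variables do not carry over. Pictures are saved under pics/ and viewed, at most 10 in all, crops included, and the job is handed in when it is done.

```bash
mkdir -p pics; ls; cat > h.py <<'E'
from rig import *
import numpy as np, cv2
def deproj(s, mask):
    v,u=np.nonzero(mask&(s["z_map"]>0)); z=s["z_map"][v,u]; K=s["camera_matrix"]
    c=np.stack([(u-K[0,2])/K[0,0]*z,(v-K[1,2])/K[1,1]*z,z],1)
    R=cv2.Rodrigues(np.array(s["rvec"],float))[0]
    return (c-np.array(s["tvec"]).ravel())@R
def proj(s,p):
    return cv2.projectPoints(np.array(p,float).reshape(-1,1,3),np.array(s["rvec"],float),np.array(s["tvec"],float),s["camera_matrix"],None)[0].reshape(-1,2)
def save(s,n): cv2.imwrite(f"pics/{n}.png",cv2.cvtColor(s["pixels"],cv2.COLOR_RGB2BGR))
E
python3 - <<'E'
from h import *
np.set_printoptions(precision=3,suppress=True)
S={}
for c in("scene","top"):
    s=snapshot(c); S[c]=s; save(s,c+"0"); print(c,s["tvec"],s["rvec"],s["camera_matrix"][0,0])
    for n in "selector_axis selector_tip fifth_mark lamp_unit shutter_lever_tip shutter_unit objective eyepiece jar dish screwdriver slide_box filter_ring".split():
        print(n,[(np.round(d["centre"],1),round(d["confidence"],2)) for d in search_frame(n,c)[:2]])
a=S["scene"]["pixels"];b=S["top"]["pixels"]
print(current_time())
E
```

```text
pics
rig.py
scene [-474.578 -193.716 1512.561] [ 2.537  0.689 -0.174] 472.1179948374882
selector_axis [(array([ 568.2, -179.8,   43.3]), 0.79)]
selector_tip [(array([ 547. , -175.9,   61. ]), 0.81)]
fifth_mark [(array([ 566.8, -184. ,   45.7]), 0.6)]
lamp_unit [(array([ 569.4, -180.4,   46.7]), 0.64)]
shutter_lever_tip []
shutter_unit [(array([562.9, 197. ,  41.4]), 0.67)]
objective [(array([457.5, -20.6,  23.8]), 0.43)]
eyepiece [(array([631.7,  -2.3,  47.1]), 0.62)]
jar [(array([564.7, 422.7,  47.3]), 0.81)]
dish [(array([341.8, 289.5,   9.6]), 0.78)]
screwdriver [(array([341.9, 287.7,  10.1]), 0.69), (array([ 369.9, -305.4,   26.9]), 0.59)]
slide_box [(array([ 555.1, -481.6,   35.5]), 0.76)]
filter_ring []
top [   8.436  550.189 1335.931] [ 2.168 -2.22   0.037] 407.71957468122713
selector_axis [(array([ 558.7, -168. ,   42.2]), 0.83)]
selector_tip [(array([ 543.3, -175.5,   58.6]), 0.63)]
fifth_mark [(array([ 559.2, -172.4,   44.6]), 0.66)]
lamp_unit [(array([ 554.7, -171.6,   44.7]), 0.71), (array([631.6,   5.4,  49.6]), 0.58)]
shutter_lever_tip [(array([528.4, 199.1, 139.6]), 0.39)]
shutter_unit [(array([555.9, 203.6,  39.3]), 0.88), (array([ 556.2, -165.4,   43.9]), 0.57)]
objective [(array([456.6, -12.7,  30.9]), 0.59), (array([342.2, 285.5,   9.6]), 0.41)]
eyepiece [(array([631.7,   5. ,  50.5]), 0.64)]
jar [(array([559.1, 424.8,  56.4]), 0.71)]
dish [(array([341.4, 285.2,  10.8]), 0.91)]
screwdriver [(array([ 362.5, -304.9,   21.4]), 0.51)]
slide_box [(array([ 548.9, -469.1,   35.4]), 0.76)]
filter_ring [(array([746.8, -82.8,  12.4]), 0.53)]
1.4
```

View pics/top0.png

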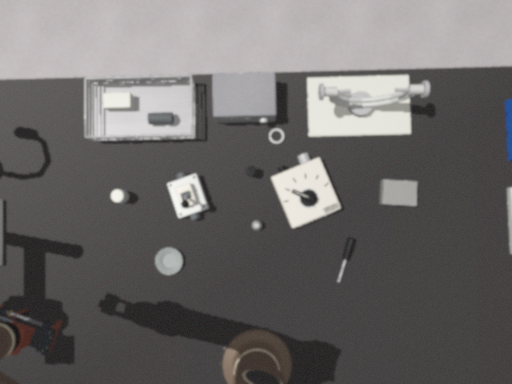

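View pics/scene0.png

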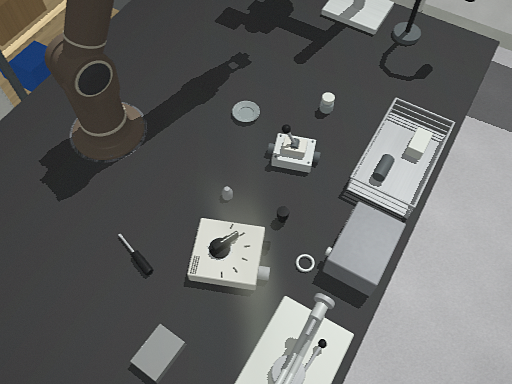

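The top view shows the lamp unit at (306,192), with its pointer towards about (287,190), and the shutter unit at (187,196) with its ball near (186,203). Next I fit both.

```bash
python3 - <<'E'
from h import *
np.set_printoptions(precision=3,suppress=True)
S={c:snapshot(c) for c in("top","scene")}
allm=np.ones((384,512),bool)
for c,s in S.items():
    P=deproj(s,allm); v,u=np.nonzero(s["z_map"]>0); col=s["pixels"][v,u].astype(int)
    for nm,cx,cy,r,zz,dim in(("lamp",558,-172,150,(38,52),(180,170)),("shut",558,202,95,(34,46),(120,100))):
        near=np.hypot(P[:,0]-cx,P[:,1]-cy)<r
        sel=near&(P[:,2]>zz[0])&(P[:,2]<zz[1])
        if nm=="lamp": sel&=col.min(1)>110
        m=np.zeros((384,512),np.uint8); m[v[sel],u[sel]]=1
        m=cv2.morphologyEx(m,cv2.MORPH_OPEN,np.ones((5,5),np.uint8) if nm=="lamp" else np.ones((3,3),np.uint8))
        sel&=m[v,u]>0
        Q=P[sel][:,:2].astype(np.float32); (ctr,sz,ang)=cv2.minAreaRect(Q)
        print(c,nm,"n",len(Q),"rect",ctr,sz,ang,"z",np.median(P[sel][:,2]))
        if nm=="lamp":
            d=near&(P[:,2]>70)&(P[:,2]<90); print(" bar pts",d.sum(), P[d].mean(0) if d.any() else "", P[d].round(0)[::max(1,d.sum()//12)].tolist())
            print(" max z",P[near][:,2].max())
        else:
            d=near&(P[:,2]>100); print(" ball pts",d.sum(), P[d].mean(0), P[d].min(0),P[d].max(0))
ims=[]
for c,(x,y) in (("top",(266,150)),("top",(155,160)),("scene",(180,205)),("scene",(250,115))):
    k=cv2.cvtColor(S[c]["pixels"],cv2.COLOR_RGB2BGR)[y:y+85,x:x+85]; ims.append(cv2.resize(k,(290,290),interpolation=cv2.INTER_CUBIC))
cv2.imwrite("pics/crops.png",np.vstack([np.hstack(ims[:2]),np.hstack(ims[2:])]))
E
```

```text
top lamp n 2398 rect (558.1417846679688, -172.23414611816406) (182.22232055664062, 169.88731384277344) 21.674579620361328 z 44.29496277474007
 bar pts 141 [ 545.261 -163.764   78.501] [[564.0, -125.0, 71.0], [561.0, -144.0, 77.0], [557.0, -155.0, 84.0], [554.0, -153.0, 78.0], [551.0, -149.0, 79.0], [548.0, -146.0, 79.0], [547.0, -181.0, 78.0], [544.0, -178.0, 79.0], [541.0, -168.0, 80.0], [538.0, -159.0, 72.0], [537.0, -193.0, 81.0], [534.0, -190.0, 74.0], [531.0, -196.0, 78.0]]
 max z 86.63304118822121
top shut n 664 rect (556.0867919921875, 212.16110229492188) (119.55538940429688, 100.25901794433594) 17.4377498626709 z 39.26793755279386
 ball pts 62 [527.697 201.617 137.261] [514.392 190.037 102.138] [542.858 214.936 148.336]
scene lamp n 3218 rect (559.58154296875, -172.2621307373047) (180.59779357910156, 171.65850830078125) 21.75257682800293 z 45.46309874056382
 bar pts 206 [ 548.871 -165.526   79.272] [[558.0, -128.0, 81.0], [555.0, -142.0, 83.0], [543.0, -154.0, 80.0], [551.0, -152.0, 79.0], [558.0, -148.0, 74.0], [538.0, -170.0, 80.0], [544.0, -170.0, 81.0], [550.0, -169.0, 78.0], [554.0, -171.0, 81.0], [528.0, -192.0, 80.0], [539.0, -191.0, 84.0], [548.0, -185.0, 76.0], [542.0, -197.0, 73.0]]
 max z 86.96947287811929
scene shut n 615 rect (559.0202026367188, 211.00393676757812) (120.17317199707031, 100.99225616455078) 17.05657958984375 z 40.39493667146228
 ball pts 82 [533.023 200.452 131.728] [517.778 188.701 100.154] [549.137 217.604 146.58 ]
```

View pics/crops.png

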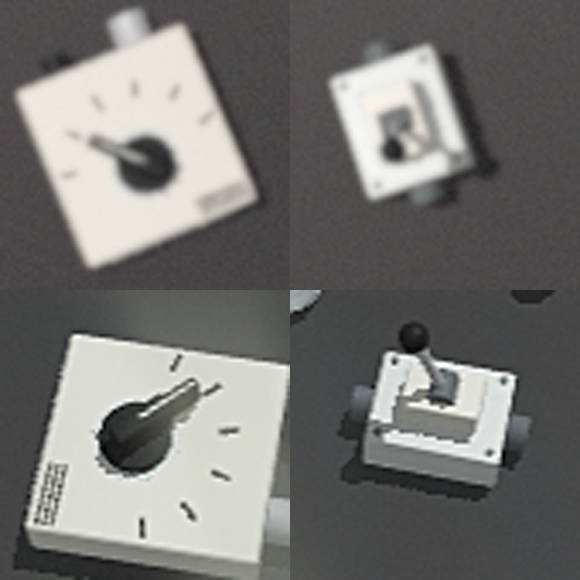

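The crops show the pointer at mark 2 (q≈0.524) and the lever leaning to −x. The fitted sizes match those given: yaw is 21.7° for the lamp unit and 17.2° for the shutter. The predicted tip (564,−125) agrees with the depth data, so three clicks are needed.

```bash
cat >> h.py <<'E'
YL=np.radians(21.7); AX=np.array([558.8,-172.2])-20*np.array([np.cos(YL),np.sin(YL)])
def Rd(xang):
    c,s=np.cos(xang),np.sin(xang); return np.array([[c,s,0],[s,-c,0],[0,0,-1.]])
def pose(q,z,sgn,r=47,d=16.5):
    a=YL+np.radians(75)-q; u=np.array([np.cos(a),np.sin(a)]); n=np.array([-u[1],u[0]])
    return [*(AX+r*u+d*n),z], Rd(a+sgn*np.pi/2)
def bar(q,s):
    "pointer angle q from depth"
    P=deproj(s,np.ones((384,512),bool)); d=P[:,:2]-AX; rr=np.hypot(*d.T)
    k=(P[:,2]>70)&(P[:,2]<88)&(rr>30)&(rr<64)
    w=d[k].mean(0); return 75-np.degrees(np.arctan2(w[1],w[0])-YL),k.sum()
E
python3 - <<'E'
from h import *
np.set_printoptions(precision=2,suppress=True)
print(AX,[bar(0,snapshot(c)) for c in("top","scene")])
D=np.radians
for sgn in(1,-1):
    for q in(8,38,68,83):
        print(sgn,q,solve_ik(*pose(D(q),62,sgn)))
print(current_eef_rot())
E
```

```text
[ 540.22 -179.59] [(np.float64(28.017922321025033), np.int64(41)), (np.float64(33.49864657176213), np.int64(60))]
1 8 [-0.22  0.51  0.5   1.98 -0.35  0.74  2.04]
1 38 [-0.34  0.58  0.67  1.93 -0.5   0.8   1.63]
1 68 [-0.37  0.65  0.75  1.87 -0.58  0.86  1.18]
1 83 [-0.36  0.67  0.78  1.84 -0.61  0.88  0.95]
-1 8 [-0.53  0.66  0.96  2.   -0.72  0.87 -0.76]
-1 38 [-0.56  0.75  1.04  1.94 -0.81  0.94 -1.23]
-1 68 [-0.61  0.94  1.25  1.88 -1.01  1.13 -1.6 ]
-1 83 [-0.58  0.95  1.24  1.85 -1.01  1.15 -1.86]
[[-0.94  0.34 -0.  ]
 [ 0.34  0.94  0.  ]
 [ 0.    0.   -1.  ]]
```

```bash
python3 - <<'E'
from h import *
np.set_printoptions(precision=1,suppress=True)
D=np.radians
move_gripper(0)
p,R=pose(D(8),180,1); reach(p,R)
p[2]=62; print("touch",move_l(p,speed=120,threshold=8), current_tool_pos(), current_ft_force())
for q in range(12,53,4):
    p,R=pose(D(q),62,1); move_l(p,R,speed=40)
    u=R[:,0]; print(q,current_ft_force(), current_ft_force()@u)
p,R=pose(D(42),62,1); move_l(p,R,speed=60)
for c in("top","scene"):
    s=snapshot(c); save(s,c+"1"); print(bar(0,s))
print(current_time())
cv2.imwrite("pics/c1.png",cv2.resize(cv2.cvtColor(s["pixels"],cv2.COLOR_RGB2BGR)[195:300,170:290],(600,525),interpolation=cv2.INTER_CUBIC))
E
```

```text
touch False [ 525.2 -132.4   62.6] [ 0.6  0.1 -0.4]
12 [-0.  -0.4 -0.3] -0.027588740158909393
16 [-0.4  0.9  0.1] 0.5261520460966798
20 [ 0.2 -0.9  0.4] -0.3536939870329755
24 [-1.2 -0.6  0.7] 1.0013079353962442
28 [-2.8  1.2  1.9] 3.055657447507513
32 [-1.9  0.6 -0.7] 1.9628853131058748
36 [-0.3  0.3 -0.3] 0.399162742436952
40 [-0.1 -0.  -0.2] 0.10648179074501657
44 [-0.6  0.9  0.3] 1.014531468434731
48 [ 0.1  0.6 -1.1] 0.28857960203049904
52 [-0.1 -0.8  0.5] -0.4677652977313449
(np.float64(nan), np.int64(0))
(np.float64(55.93834919386639), np.int64(86))
10.0167h.py:21: RuntimeWarning: Mean of empty slice.
  w=d[k].mean(0); return 75-np.degrees(np.arctan2(w[1],w[0])-YL),k.sum()
  ret = um.true_divide(
```

View pics/c1.png

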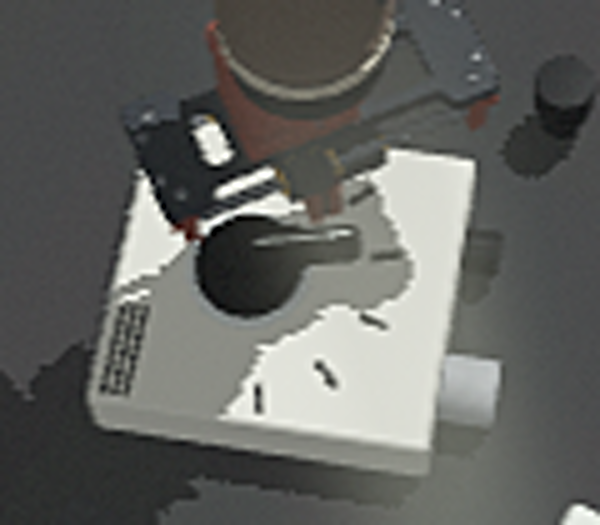

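The picture shows the pointer at mark 3, at (355,243) pointing to the dash at (385,255). The snap came at command 32–36°, so the finger leads the model by about 11°. I'll take the next two clicks in fine steps and stop when the force drops.

```bash
python3 - <<'E'
from h import *
D=np.radians
def click(q0,qmax):
    peak=0
    for q in np.arange(q0,qmax+.1,1.5):
        p,R=pose(D(q),62,1); move_l(p,R,speed=25)
        f=np.mean([(hold(0.02),current_ft_force()@R[:,0])[1] for _ in range(4)]); peak=max(peak,f)
        print(q,round(f,1),end="; ")
        if peak>2 and f<0.35*peak: break
    p,R=pose(D(q-8),62,1); move_l(p,R,speed=60); hold(.2)
    s=snapshot("scene"); print("\nbar",bar(0,s),current_time()); return s
click(50,69); s=click(76,99)
cv2.imwrite("pics/c2.png",cv2.resize(cv2.cvtColor(s["pixels"],cv2.COLOR_RGB2BGR)[195:300,170:290],(600,525),interpolation=cv2.INTER_CUBIC))
E
```

```text
50.0 0.2; 51.5 -0.3; 53.0 -0.1; 54.5 0.6; 56.0 0.2; 57.5 2.5; 59.0 3.1; 60.5 2.5; 62.0 2.1; 63.5 1.4; 65.0 1.1; 66.5 1.3; 68.0 0.6; 
bar (np.float64(65.13381977483817), np.int64(79)) 14.85
76.0 0.1; 77.5 0.1; 79.0 0.3; 80.5 0.0; 82.0 0.0; 83.5 -0.3; 85.0 -0.3; 86.5 -0.3; 88.0 2.2; 89.5 3.4; 91.0 2.7; 92.5 1.2; 94.0 1.9; 95.5 1.0; 
bar (np.float64(90.68320473916434), np.int64(81)) 20.2833
```

View pics/c2.png

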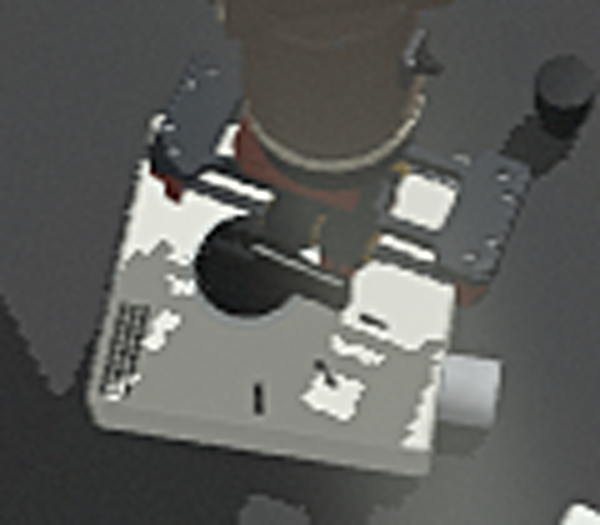

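The pointer is now on mark 4: the bar reads 90°, and the contact starting at 87.5 gives a true lead of about 3°. My first "drop" was only the detent's force profile. The last crest should come at about 102, and contact with the pointer on mark 5 would be at about 117, so I push to 108.

```bash
python3 - <<'E'
from h import *
D=np.radians
for q in np.arange(90,108.1,2):
    p,R=pose(D(q),62,1); move_l(p,R,speed=25)
    f=np.mean([(hold(0.02),current_ft_force()@R[:,0])[1] for _ in range(4)]); print(q,round(f,1),end="; ")
p,R=pose(D(98),62,1); move_l(p,R,speed=60)
p[2]=200; move_l(p,speed=150)
reach([380,60,230],R); hold(.1)
ims=[]
for c,(x,y) in (("scene",(170,195)),("top",(252,140))):
    s=snapshot(c); print(c,bar(0,s)); ims.append(cv2.resize(cv2.cvtColor(s["pixels"],cv2.COLOR_RGB2BGR)[y:y+105,x:x+105],(400,400),interpolation=cv2.INTER_CUBIC))
print(current_time()); cv2.imwrite("pics/c3.png",np.hstack(ims))
E
```

```text
90.0 2.8; 92.0 2.6; 94.0 1.5; 96.0 1.4; 98.0 0.6; 100.0 0.4; 102.0 -0.3; 104.0 -0.1; 106.0 -0.2; 108.0 0.1; scene (np.float64(121.18226447803526), np.int64(67))
top (np.float64(120.73264938187721), np.int64(40))
26.2167
```

View pics/c3.png

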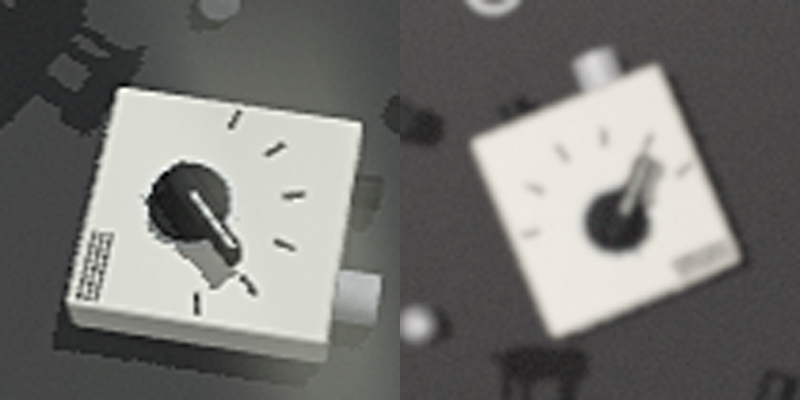

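The pointer rests on mark 5 (both cameras read about 121°). Next is the lever.

```bash
python3 - <<'E'
from h import *
np.set_printoptions(precision=1,suppress=True)
Y=np.radians(17.2); C=np.array([557.5,211.6]); u=np.array([np.cos(Y),np.sin(Y)])
W=lambda x,z:[*(C+x*u),z]
R=min((Rd(Y),Rd(Y+np.pi)),key=lambda r:abs((q:=solve_ik(W(-82,200),r)) [6]) if solve_ik(W(-82,200),r) is not None else 9)
reach(W(-82,200),R); move_l(W(-82,116),speed=120)
t=move_l(W(10,116),speed=50,threshold=12); print(t,current_tool_pos(),current_ft_force())
if not t: print(move_l(W(22,116),speed=15,threshold=6),(np.array(current_tool_pos())[:2]-C)@u,current_ft_force())
move_l(W(-40,116),speed=100); move_l(W(-60,230),speed=150)
reach([380,60,260],R); hold(.1)
ims=[]
for c,(x,y) in (("scene",(250,100)),("top",(140,150))):
    s=snapshot(c); P=deproj(s,np.ones((384,512),bool)); d=P[:,:2]-C
    k=(np.hypot(*d.T)<80)&(P[:,2]>112)&(P[:,2]<160); print(c,k.sum(),d[k].mean(0)@u,P[k].max(0)[2],"bar",bar(0,s))
    ims.append(cv2.resize(cv2.cvtColor(s["pixels"],cv2.COLOR_RGB2BGR)[y:y+90,x:x+90],(400,400),interpolation=cv2.INTER_CUBIC))
print(current_time()); cv2.imwrite("pics/c4.png",np.hstack(ims))
E
```

```text
False [567.  214.5 116.1] [-0.7  0.4 -1. ]
True 10.626976590685038 [0.3 0.6 1.1]
scene 72 36.16094788886735 144.54833113584158 bar (np.float64(121.04821481567345), np.int64(69))
top 60 33.93460346561506 143.02198971540813 bar (np.float64(120.7250507741949), np.int64(40))
32.7667
```

View pics/c4.png

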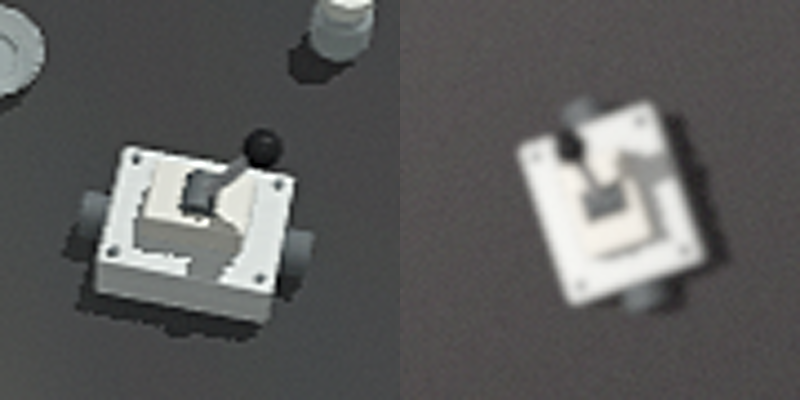

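The lever is over at about +35 mm of the expected 36. I'll push once more, firmly, to make sure it is against the stop.

```bash
python3 - <<'E'
from h import *
np.set_printoptions(precision=1,suppress=True)
Y=np.radians(17.2); C=np.array([557.5,211.6]); u=np.array([np.cos(Y),np.sin(Y)])
W=lambda x,z:[*(C+x*u),z]
R=current_eef_rot()
reach(W(-50,200),R); move_l(W(-40,116),speed=120); move_l(W(5,116),speed=80)
X=lambda:round(float((np.array(current_tool_pos())[:2]-C)@u),1)
for x in np.arange(7,25,1.5):
    t=move_l(W(x,116),speed=15,threshold=15); hold(.05); f=np.array(current_ft_force())[:2]@u; print(x,X(),t,round(f,1),end="; ")
    if t or f<-7: break
move_l(W(-40,116),speed=100); move_l(W(-50,230),speed=150); reach([380,60,260],R); hold(.1)
for c in("scene","top"):
    s=snapshot(c); P=deproj(s,np.ones((384,512),bool)); d=P[:,:2]-C
    k=(np.hypot(*d.T)<80)&(P[:,2]>112)&(P[:,2]<160); print(c,d[k].mean(0)@u,bar(0,s))
print(current_time())
E
```

```text
7.0 6.9 False -0.2; 8.5 8.5 False 0.1; 10.0 10.0 False 0.2; 11.5 10.9 False -4.0; 13.0 11.2 False -8.6; scene 36.52719357493552 (np.float64(121.39263402922484), np.int64(68))
top 33.570091134121874 (np.float64(121.16116261611216), np.int64(38))
39.3
```

The finger met a firm stop at 11 mm and the lever did not move, so it is at its end stop.

```bash
python3 -c "
from rig import *
print(close_job())"
```

```text
the job is handed in; nothing more can be done
None
```

The job is handed in at about 39 s of the 59 s allowed: the selector rests on the fifth mark (both cameras read about 121°, against 120°), the shutter lever is hard against its far end stop, and the robot is clear of everything.

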